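# Find the serving slate that still grips

## Task

Four serving slates that look alike lie cork side down on the deli counter; three have worn slick and only one still grips. Slide them along the counter to feel which one drags, then lay that one gently, cork side down and its long side running up the slope, flat on the middle of the sloping wooden display rest under the glass shelf, and let go: it must stay there. Leave the other three lying flat on the counter, do not knock against the glass shelf, and leave the wine bottle, jar and pepper mill where they stand.

Things in the scene. Friction and masses are not known exactly. Their poses are not given: they have to be found in the camera images.
- slate_a: one of four look-alike serving slates: stone slab 130 (own x) x 60 (own y) x 25 mm, rubbered cork sheet as its lowest 3 mm, 0.42 to 0.6 kg, lying cork down. Origin: centre of the underside. Three have worn slick (friction about 0.1: under 0.7 N to slide one under its own weight), one grips (about 1.1: 4 to 7 N). Which one is not told and neither looks nor weight show it: it must be felt.
- slate_b: one of the four look-alike serving slates; the words for slate_a hold for it too.
- slate_c: one of the four look-alike serving slates; the words for slate_a hold for it too.
- slate_d: one of the four look-alike serving slates; the words for slate_a hold for it too.
- station: the fixed display stand, which carries the sloping rest and, on four posts (12 mm thick, at own x = 60 and 180, y = -140 and 140 mm), a glass shelf. Origin: on the counter right below the middle of the rest; its x axis points away from the robot, in under the shelf; its front (own -x) is open.
- rest: the fixed sloping rest, a plain board 176 (own x) x 140 (own y) x 8 mm without a lip. Origin: centre of its upper face, 52 mm above the counter; own x runs up the slope, away from the robot; own z is square to the face. It rises at 30 degrees: a slick slate slides off it, a gripping one stays. 23 mm of board is left above and below a centred slate, 40 mm at each side.
- shelf: the fixed glass shelf, 200 (x) x 320 (y) x 8 mm, underside 210 mm above the counter, small dishes on it. Origin: centre of its underside, 100 mm along the station's x from the station's origin; axes as the station's. Its front edge lies right above the middle of the rest: a gripper pointing straight down there strikes it, one leaning back toward the robot by 30 to 40 degrees does not.
- wine: wine bottle, 74 mm across and 290 mm tall, standing loose on the counter; origin: centre of its underside. Not part of the job.
- jar: glass jar, 72 mm across and 90 mm tall, standing loose on the counter; origin: centre of its underside. Not part of the job.
- mill: turned wooden pepper mill, 58 mm across and 158 mm tall, standing loose on the counter; origin: centre of its underside. Not part of the job.
Things that resemble listed ones, but are neither listed nor needed, are in the scene too. Leave any green look-alike of the slate_a alone. Leave any green look-alike of the slate_d alone.

How it is judged:
At the end, for the whole second after the job is handed in: One slate rests by itself on the sloping board: flat on it, cork down, centre within 25 mm along and 35 mm across of the board's middle, long side within 14 degrees of the slope's line. The other three lie flat, cork down, on the counter. All are at rest (((x of slate_a in the frame of rest between -0.025 and 0.025 m and y of slate_a in the frame of rest between -0.035 and 0.035 m and z of slate_a in the frame of rest between -0.004 and 0.004 m and angle between the z axis of slate_a and the z axis of rest, either way round below 0.08 rad and angle between the x axis of slate_a and the x axis of rest, either way round below 0.25 rad and height (world z) of each of slate_b, slate_c, slate_d below 0.003 m and angle between each of slate_b, slate_c, slate_d's own z axis and vertical below 0.08 rad) or (x of slate_b in the frame of rest between -0.025 and 0.025 m and y of slate_b in the frame of rest between -0.035 and 0.035 m and z of slate_b in the frame of rest between -0.004 and 0.004 m and angle between the z axis of slate_b and the z axis of rest, either way round below 0.08 rad and angle between the x axis of slate_b and the x axis of rest, either way round below 0.25 rad and height (world z) of each of slate_a, slate_c, slate_d below 0.003 m and angle between each of slate_a, slate_c, slate_d's own z axis and vertical below 0.08 rad) or (x of slate_c in the frame of rest between -0.025 and 0.025 m and y of slate_c in the frame of rest between -0.035 and 0.035 m and z of slate_c in the frame of rest between -0.004 and 0.004 m and angle between the z axis of slate_c and the z axis of rest, either way round below 0.08 rad and angle between the x axis of slate_c and the x axis of rest, either way round below 0.25 rad and height (world z) of each of slate_a, slate_b, slate_d below 0.003 m and angle between each of slate_a, slate_b, slate_d's own z axis and vertical below 0.08 rad) or (x of slate_d in the frame of rest between -0.025 and 0.025 m and y of slate_d in the frame of rest between -0.035 and 0.035 m and z of slate_d in the frame of rest between -0.004 and 0.004 m and angle between the z axis of slate_d and the z axis of rest, either way round below 0.08 rad and angle between the x axis of slate_d and the x axis of rest, either way round below 0.25 rad and height (world z) of each of slate_a, slate_b, slate_c below 0.003 m and angle between each of slate_a, slate_b, slate_c's own z axis and vertical below 0.08 rad)) and linear speed of each of slate_a, slate_b, slate_c, slate_d below 0.01 m/s and angular speed of each of slate_a, slate_b, slate_c, slate_d below 0.2 rad/s); the robot touches nothing.
It fails at once if a slate is dropped on or thrown at the rest (faster than 0.6 m/s within 80 mm of its middle) ((distance between slate_a and rest below 0.08 m and linear speed of slate_a above 0.6 m/s) or (distance between slate_b and rest below 0.08 m and linear speed of slate_b above 0.6 m/s) or (distance between slate_c and rest below 0.08 m and linear speed of slate_c above 0.6 m/s) or (distance between slate_d and rest below 0.08 m and linear speed of slate_d above 0.6 m/s)).
It fails at once if the glass shelf is knocked (more than 15 N) (contact force between anything else and shelf above 15 N).
It fails at once if the wine bottle is moved more than 25 mm or tipped (distance of wine from where it was at the start of the episode above 0.025 m or angle between wine's own z axis and vertical above 0.2 rad).
It fails at once if the jar is moved more than 25 mm or tipped (distance of jar from where it was at the start of the episode above 0.025 m or angle between jar's own z axis and vertical above 0.2 rad).
It fails at once if the pepper mill is moved more than 25 mm or tipped (distance of mill from where it was at the start of the episode above 0.025 m or angle between mill's own z axis and vertical above 0.2 rad).
It also fails if it takes over 72 s, if anything falls off the work surface, if the arm or the gripper's body presses on something with over 40 N, if the wrist force passes 120 N, or if a joint passes its speed limit or range.

## Robot

A 6-joint arm with a two-finger parallel gripper is mounted at the origin on the work surface. World frame = base frame: x ahead of the robot, y to its left, z up, the work surface at z = 0. Lengths are in m, angles in rad, forces in N, time in s.
With the tool pointing down it reaches from about 0.325 to 0.85 m from the base axis. Payload 15.5 kg.
Tool frame: the origin (TCP) lies on the mounting face of the last link; the fingertips stand 191 mm ahead of it and the grasp point (between the pads) lies 172 mm ahead of it; z points along the fingers, y is the line along which they close (so a half turn about z gives the same grasp; the last joint's range is limited). The gripper opens to 91 mm and grips with 3 to 60 N. Pads are 32 mm wide; open, the fingers measure 118 mm over their backs; the gripper's body (76 mm by 178 mm) begins 60 mm behind the grasp point.
Start: joints at [-0.096, 0.494, 1.345, -0, 1.302, -0.096], TCP at [0.625, 0, 0.405] pointing down, gripper open.
Joint ranges: [-2.91, 2.91], [-0.82, 2.16], [0.22, 2.67], [-1.22, 4.37], [0.12, 2.79], [-3.08, 3.08]. Speed limits (rad/s): [1.89, 1.89, 2.57, 3.01, 3.01, 3.01].

## Interface

Orientations are given as [roll, pitch, yaw] about the fixed x, y, z axes, in that order (R = Rz(yaw) Ry(pitch) Rx(roll)).
In Python, from station import sense, snapshot, close_job gives the robot as it stands.
- The arm moves only by the tool servo_tool, never from a script. Its argument "increments" is a list of rows, each a list of 3 entries, a list of its own where there are three numbers: the closure, from -1 (fully open) to 1 (shut), then the shift along the world's x, y, z in units of 50 mm (1.0 is 50 mm), then the turn, a rotation vector about the world's x, y, z in units of 8 degrees (1.0 is 8 degrees). In form: [[claw, [x, y, z], [wx, wy, wz]], ...]. A call has exactly 5 rows; each row is the pose to reach, as a shift and turn from the pose commanded when the call began; what a row does not reach only later rows make up. A row lasts 1/8 s, in which the tool goes at most 62.5 mm and 10.7 degrees, less where a joint would pass 70% of its speed; a pose out of reach is approached as far as the arm can. A call with a gripper value outside its range is refused whole. The fingers move at their own pace and stop on an object; "squeeze" is the grip in N (left out, the last holds). Time passes only in rows, so rows that repeat a pose let the fingers close, or fill a call up. It gives the time, the measured TCP pose, the force, the opening and the grip force at its end, in the units of the state.
- sense(): the state, without advancing time (a new reading comes with each control period).
- snapshot(name): name is "scene" or "side" or "wrist"; returns a dict with "image" (420x560x3 uint8, red, green, blue), "depth" (420x560 float32, m along the optical axis (not along the pixel's ray), 0 where there is no reading), "fovy" (degrees; the focal length in pixels is half the picture's height over the tangent of half this angle, whatever the lens; pixels are square), "cx", "cy" (the principal point, pixels), "rvec" (rotation vector, rad) and "tvec" (3), from world to camera coordinates, as OpenCV has them. Camera axes: x right, y down, z forward; pixel columns grow to the right and rows downward; lengths in m; the calibration is good to about 2 mm. A picture is of the moment at which its call begins.
- close_job(): hands the job in; it is judged then, once.
The state is a dict: "time": time; "joints": joint angles; "joint_vel": joint speeds; "effort": joint torques, N m; "position": TCP position; "ee_rot": TCP orientation; "contact_force": force on the tool from outside, world axes, zero at the start; "moment": the same for the moment, N m; "gripper_width": finger opening in m; "grip_force": force on a finger pad.
Only numpy, scipy, OpenCV 4.12 (cv2) and the standard library are available. Lean on these libraries where they do the work, as an engineer would, in place of code of your own. Each camera call takes 0.05 s, during which the arm holds its last target. There are 200 camera calls.

## Working session

There is one attempt and no reset: what is moved stays moved. The work goes in short steps, Python scripts to look and compute and a tool call to move; the robot and the scene stay as the last step left them, time stands still between calls to the robot, and variables do not carry over. Pictures are saved under pics/ and viewed, at most 10 in all, crops included, and the job is handed in when it is done.

Besides the shell and the picture viewer there is one more tool, called after "Call:" as name([rows], argument=value, ...), one row to a line, values as JSON. servo_tool: Moves the arm, as the interface text tells. Its arguments: {"type":"object","properties":{"increments":{"type":"array","items":{"type":"array"}},"squeeze":{"type":"number"}},"required":["increments"]}

```bash
mkdir -p pics
cat > h.py <<'E'
import numpy as np, cv2, pickle
from station import sense, snapshot, close_job
def grab(n,tag):
    s=snapshot(n); pickle.dump(s,open(f'pics/{tag}.pkl','wb')); cv2.imwrite(f'pics/{tag}.png',s['image'][...,::-1]); return s
def cloud(s):
    d=s['depth']; H,W=d.shape; f=H/2/np.tan(np.radians(s['fovy'])/2)
    u,v=np.meshgrid(np.arange(W),np.arange(H))
    c=np.stack([(u-s['cx'])/f*d,(v-s['cy'])/f*d,d],-1)
    R=cv2.Rodrigues(np.array(s['rvec'],float))[0]
    return (c-np.array(s['tvec']).ravel())@R   # world
E
python3 - <<'E'
from h import *
a=grab('scene','s0');b=grab('side','d0')
for s in(a,b): print(s['fovy'],s['cx'],s['cy'],-cv2.Rodrigues(np.array(s['rvec'],float))[0].T@np.array(s['tvec']).ravel(),(s['depth']>0).mean())
print(sense())
E
```

```text
57.93119851171534 282.2343428268554 213.01531933408506 [1.19966674 0.02986375 1.20611977] 0.9957482993197279
45.26526037424803 283.086331540983 212.0203541097907 [ 0.33640728 -1.1393187   1.34037436] 0.9957780612244898
{'time': 0.1, 'joints': array([-9.54825925e-02,  4.94139972e-01,  1.34610238e+00,  3.09723024e-06,
        1.30250136e+00, -9.55033052e-02]), 'joint_vel': array([-8.00478194e-05, -1.73668709e-03, -1.46716366e-03, -1.25973409e-03,
       -4.10605787e-04,  5.96983345e-04]), 'effort': array([ 1.53078610e-03, -8.80241275e+01, -3.82546771e+01,  7.07121310e-02,
        4.82549379e-02, -5.43761678e-05]), 'position': array([6.24855332e-01, 2.84213943e-05, 4.04174748e-01]), 'ee_rot': array([-3.14044712e+00, -1.12734927e-04,  1.57081615e+00]), 'contact_force': array([-0.18945653,  1.05612728, -0.42147872]), 'moment': array([ 0.01460643,  0.06610488, -0.05114394]), 'grip_force': 0.0, 'gripper_width': 0.09096336035990517}
```

View pics/s0.png

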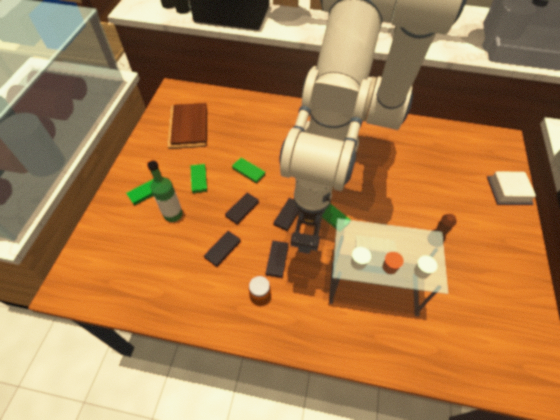

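View pics/d0.png

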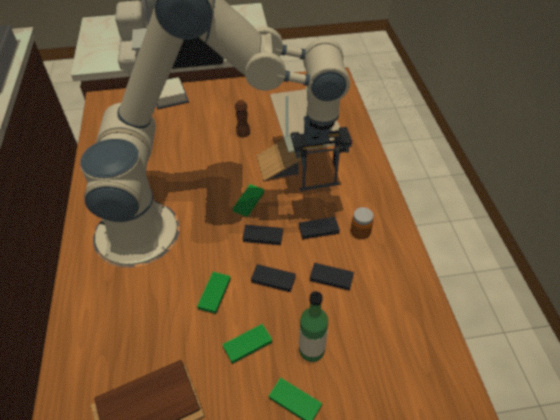

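The scene view shows four dark slates at about (242,208), (222,248), (288,214) and (277,258). The shelf is around (390,255), the jar at (259,290), the bottle at (168,200) and the mill at (447,225). The side view shows the slates at (263,234), (319,228), (273,278) and (331,276), with a green look-alike at (248,200) in front of the rest.

Run:
```python
from h import *
for tag in('s0','d0'):
    s=pickle.load(open(f'pics/{tag}.pkl','rb'));P=cloud(s);im=s['image'].astype(int)
    print(tag)
    g=(im[...,1]>im[...,0]+50)&(im[...,1]>im[...,2]+50)
    for nm,m in(('dark',im.max(-1)<75),('green',g)):
        m=m&(P[...,2]>.015)&(P[...,2]<.035)&(P[...,0]>.2)
        n,l,st,c=cv2.connectedComponentsWithStats(m.astype(np.uint8))
        for i in range(1,n):
            if st[i,4]<80: continue
            q=P[l==i]; r=cv2.minAreaRect(q[:,:2].astype(np.float32)*1000)
            print(nm,c[i].round(),st[i,4],np.round(r[0]),np.round(r[1]),round(r[2],1),'z',np.median(q[:,2]).round(4))
    # tall objects clusters: top view
    m=(P[...,2]>.04)&(P[...,2]<.32)&(P[...,0]>.2)&(P[...,0]<1.2)&(abs(P[...,1])<.8)
    n,l,st,c=cv2.connectedComponentsWithStats(m.astype(np.uint8))
    for i in range(1,n):
        if st[i,4]<60: continue
        q=P[l==i]; print('tall',c[i].round(),st[i,4],q.min(0).round(3),q.max(0).round(3),np.median(q,0).round(3))
    # shelf
    m=(P[...,2]>.21)&(P[...,2]<.226)&(P[...,1]<-.05)&(P[...,1]>-.6)&(P[...,0]>.4)
    q=P[m]; r=cv2.minAreaRect(q[:,:2].astype(np.float32)*1000); print('shelf',len(q),r)
    # rest: wood colored z .01-.1, plane fit
    m=(P[...,2]>.012)&(P[...,2]<.1)&(im[...,0]>im[...,2]+40)&(P[...,1]<-.05)&(P[...,1]>-.5)&(P[...,0]>.4)&(P[...,0]<.95)&~g
    q=P[m]; print('rest?',len(q)); 
    if len(q)>20: print(q.min(0),q.max(0),np.median(q,0),cv2.minAreaRect(q[:,:2].astype(np.float32)*1000))
```

```text
s0
dark [242. 209.] 396 [ 442. -265.] [ 58. 124.] 65.9 z 0.023
dark [287. 215.] 380 [432. -90.] [ 55. 123.] 73.7 z 0.0229
dark [222. 249.] 439 [ 622. -289.] [ 56. 121.] 64.1 z 0.0232
dark [279. 254.] 267 [607. -90.] [101.  48.] 5.6 z 0.023
green [248. 169.] 356 [ 252. -288.] [131.  60.] 64.3 z 0.0227
green [198. 177.] 365 [ 334. -473.] [131.  57.] 20.9 z 0.0229
green [140. 192.] 306 [ 443. -660.] [ 67. 112.] 50.6 z 0.0229
green [337. 215.] 123 [408.  88.] [87. 51.] 59.8 z 0.0226
tall [163. 192.] 991 [ 0.48  -0.548  0.04 ] [ 0.549 -0.479  0.293] [ 0.526 -0.505  0.172]
tall [319. 226.] 67 [0.595 0.026 0.304] [0.677 0.036 0.315] [0.637 0.03  0.308]
tall [392. 256.] 7177 [0.401 0.082 0.041] [0.741 0.479 0.272] [0.65  0.253 0.216]
tall [304. 249.] 137 [ 0.68  -0.037  0.215] [0.716 0.038 0.32 ] [0.708 0.001 0.295]
tall [259. 289.] 452 [ 0.726 -0.155  0.04 ] [ 0.792 -0.085  0.096] [ 0.766 -0.117  0.087]
shelf 46 ((516.3055419921875, -511.85888671875), (17.193418502807617, 31.53091812133789), 47.017822265625)
rest? 743
[ 0.40043759 -0.49943577  0.01201215] [ 0.79251585 -0.06001043  0.0998791
[... 673 characters left out ...]
128.] 49.5 z 0.0249
tall [297. 132.] 2443 [ 0.505 -0.043  0.04 ] [0.724 0.41  0.32 ] [0.574 0.227 0.217]
tall [242. 115.] 331 [0.387 0.412 0.04 ] [0.44  0.47  0.162] [0.414 0.438 0.107]
tall [363. 220.] 451 [ 0.717 -0.163  0.04 ] [ 0.789 -0.091  0.099] [ 0.75  -0.138  0.084]
tall [314. 327.] 1416 [ 0.47 -0.56  0.04] [ 0.544 -0.49   0.294] [ 0.502 -0.54   0.181]
shelf 55 ((504.9951477050781, -525.5662231445312), (25.36458969116211, 35.384822845458984), 66.15560913085938)
rest? 390
[ 0.40170223 -0.34657753  0.01200093] [ 0.78944221 -0.06391303  0.09294946] [ 0.73436939 -0.15011616  0.03981476] ((592.0359497070312, -196.0634002685547), (278.2609558105469, 370.27532958984375), 81.74217224121094)
```

Run:
```python
from h import *
for tag in('s0','d0'):
    s=pickle.load(open(f'pics/{tag}.pkl','rb'));P=cloud(s);im=s['image'].astype(int)
    m=(P[...,2]>.205)&(P[...,2]<.23)&(P[...,1]>.06)&(P[...,1]<.5)&(P[...,0]>.4)&(P[...,0]<.9)
    q=P[m]; r=cv2.minAreaRect(q[:,:2].astype(np.float32)*1000); print(tag,'shelf',len(q),r,np.median(q[:,2]))
    g=(im[...,1]>im[...,0]+50)&(im[...,1]>im[...,2]+50)
    m=(P[...,2]>.012)&(P[...,2]<.11)&(P[...,1]>.06)&(P[...,1]<.45)&(P[...,0]>.42)&(P[...,0]<.95)&~g&(im[...,0]>im[...,2]+30)
    q=P[m];print('rest',len(q))
    if len(q)>30:
        rng=np.random.default_rng(0);best=None
        for _ in range(500):
            a=q[rng.choice(len(q),3,False)];n=np.cross(a[1]-a[0],a[2]-a[0]);L=np.linalg.norm(n)
            if L<1e-6: continue
            n/=L; k=abs((q-a[0])@n)<.004
            if best is None or k.sum()>best.sum(): best=k
        Q=q[best];c=Q.mean(0);n=np.linalg.svd(Q-c)[2][2];n*=np.sign(n[2])
        print(len(Q),'c',c,'n',n,'tilt',np.degrees(np.arccos(n[2])),'upyaw',np.degrees(np.arctan2(-n[1],-n[0])),cv2.minAreaRect(Q[:,:2].astype(np.float32)*1000),Q.min(0),Q.max(0))
s=pickle.load(open('pics/s0.pkl','rb'));cv2.imwrite('pics/c0.png',cv2.resize(s['image'][190:330,310:470,::-1],None,fx=5,fy=4.2,interpolation=cv2.INTER_CUBIC)[:600,:800])
s=pickle.load(open('pics/d0.pkl','rb'));a=s['image'][80:220,220:360,::-1];cv2.imwrite('pics/c1.png',cv2.resize(a,None,fx=4.2,fy=4.2,interpolation=cv2.INTER_CUBIC))
```

```text
s0 shelf 5705 ((632.2234497070312, 247.576171875), (202.71905517578125, 320.84881591796875), 3.201174259185791) 0.2162791481315652
rest 115
66 c [0.7141791  0.29317859 0.06460167] n [-0.99840649 -0.05641031  0.0015353 ] tilt 89.91203356262687 upyaw 3.2337931170453817 ((715.4741821289062, 250.26470947265625), (6.827347278594971, 288.09112548828125), 3.1232762336730957) [0.70461987 0.10637658 0.01481284] [0.72641596 0.39416153 0.10877286]
d0 shelf 1442 ((631.0098876953125, 247.75357055664062), (202.04393005371094, 332.06732177734375), 2.9324514865875244) 0.2176797307004888
rest 962
683 c [0.51934808 0.23233596 0.04544995] n [-0.49393044 -0.02317282  0.86919258] tilt 29.635052597923192 upyaw 2.686070903796719 ((526.5077514648438, 235.88137817382812), (139.48036193847656, 146.5247802734375), 1.206348180770874) [0.45609988 0.16397427 0.01226372] [0.59751429 0.30978383 0.09040038]
```

View pics/c1.png

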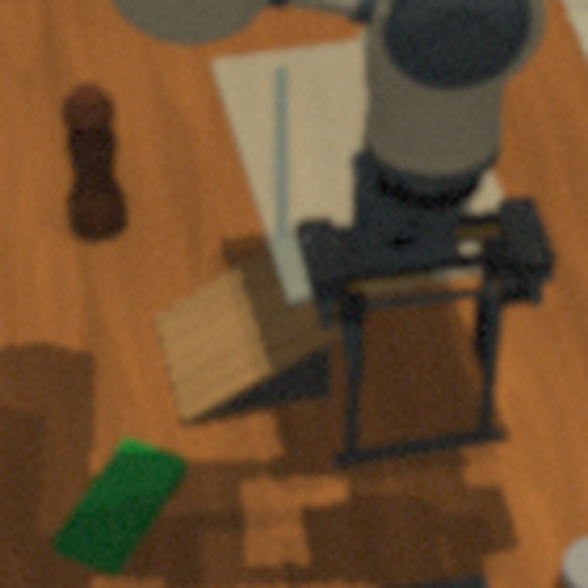

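The side-view crop shows the wooden rest at about (215,345), with its low edge toward the green slate at (120,505), the shelf above and the mill at (95,160). From depth, the shelf centre is (0.632, 0.248) with yaw 3°. That puts the rest centre at about (0.532, 0.242), and its fitted plane has a tilt of 29.6° and a height of 53 mm, which matches the description.

Next I go to slate D at (0.612, -0.096), long axis at about 4°.

Call:
servo_tool([
  [-1,[-0.24,-1.92,-2.1],[0,0,5.88]],
  [-1,[-0.24,-1.92,-2.1],[0,0,5.88]],
  [-1,[-0.24,-1.92,-2.1],[0,0,5.88]],
  [-1,[-0.24,-1.92,-2.1],[0,0,5.88]],
  [-1,[-0.24,-1.92,-2.1],[0,0,5.88]],
])

```text
time: 0.72
position: [0.6128, -0.0963, 0.2991]
ee_rot: [-3.141, -0.001, 2.396]
contact_force: [0.0, 0.7, 0.5]
gripper_width: 0.0912
grip_force: 0.0
```

Call:
servo_tool([
  [-1,[0,0,0],[0,0,5.88]],
  [-1,[0,0,0],[0,0,5.88]],
  [-1,[0,0,0],[0,0,5.88]],
  [-1,[0,0,0],[0,0,5.88]],
  [-1,[0,0,0],[0,0,5.88]],
])

```text
time: 1.35
position: [0.6129, -0.096, 0.2994]
ee_rot: [3.141, -0.001, -3.066]
contact_force: [1.1, -0.6, -0.6]
gripper_width: 0.0911
grip_force: 0.0
```

```bash
cat > sl.py <<'E'
from h import *
import sys
def slates(s,mx=75):
    P=cloud(s);im=s['image'].astype(int)
    m=(im.max(-1)<mx)&(P[...,2]>.016)&(P[...,2]<.032)&(P[...,0]>.2)&(P[...,0]<.9)&(abs(P[...,1])<.5)&(s['depth']>0)
    n,l,st,c=cv2.connectedComponentsWithStats(m.astype(np.uint8))
    for i in range(1,n):
        if st[i,4]<150: continue
        q=P[l==i]; r=cv2.minAreaRect(q[:,:2].astype(np.float32)*1000)
        a=r[2] if r[1][0]>r[1][1] else r[2]-90
        print(c[i].round(),st[i,4],np.round(r[0],1),np.round(r[1]),'long ax',round(a,1),'z',np.median(q[:,2]).round(4))
if __name__=='__main__':
    for n in sys.argv[2:]: print(n); slates(grab(n,sys.argv[1]+n))
    q=sense();print(q['position'],q['ee_rot'],q['contact_force'],q['joints'],q['time'])
E
python3 sl.py w1 wrist scene
```

```text
wrist
[85. 30.] 660 [ 480.9 -257.7] [ 4. 51.] long ax -26.4 z 0.0217
[305.  29.] 2286 [ 463.  -102.5] [57. 47.] long ax 74.2 z 0.0251
[ 95. 173.] 990 [ 608.9 -285.6] [ 58. 117.] long ax -25.1 z 0.022
[285. 207.] 7820 [613.  -92.5] [128.  59.] long ax 2.8 z 0.0251
scene
[241. 209.] 395 [ 441.3 -264.9] [ 57. 127.] long ax -25.6 z 0.0231
[222. 249.] 471 [ 622.  -288.9] [ 56. 123.] long ax -25.0 z 0.023
[277. 258.] 541 [617.8 -92.3] [132.  59.] long ax 1.9 z 0.0234
[ 0.61292887 -0.09597566  0.29943508] [ 3.14140886e+00 -5.26793689e-04 -3.06937176e+00] [-0.20009239 -0.37184063  0.11390832] [-2.51541606e-01  5.99915207e-01  1.47135715e+00  7.57507105e-06
  1.07087819e+00 -1.89456241e+00] 1.45
```

Call:
servo_tool([
  [-1,[0,0.07,-0.7],[0,0,-0.15]],
  [-1,[0,0.07,-1.3],[0,0,-0.15]],
  [-1,[0,0.07,-1.8],[0,0,-0.15]],
  [-1,[0,0.07,-2.09],[0,0,-0.15]],
  [-1,[0,0.07,-2.09],[0,0,-0.15]],
])

```text
time: 2.08
position: [0.6128, -0.0925, 0.1945]
ee_rot: [3.141, -0.002, -3.092]
contact_force: [0.2, -0.2, 0.6]
gripper_width: 0.0908
grip_force: 0.0
```

Call:
servo_tool([
  [-1,[0,0.15,0],[0,0,0]],
  [-1,[0,0.3,0],[0,0,0]],
  [-1,[0,0.4,0],[0,0,0]],
  [-1,[0,0.5,0],[0,0,0]],
  [-1,[0,0.6,0],[0,0,0]],
])

```text
time: 2.7
position: [0.6134, -0.0625, 0.1961]
ee_rot: [-3.14, 0.002, -3.091]
contact_force: [-0.1, -6.6, 3.5]
gripper_width: 0.0913
grip_force: 3.8
```

Call:
servo_tool([
  [-1,[0,0.06,0],[0,0,0]],
  [-1,[0,0.12,0],[0,0,0]],
  [-1,[0,0.18,0],[0,0,0]],
  [-1,[0,0.24,0],[0,0,0]],
  [-1,[0,0.3,0],[0,0,0]],
])

```text
time: 3.32
position: [0.6134, -0.0476, 0.1961]
ee_rot: [-3.14, 0.002, -3.091]
contact_force: [0.5, -7.3, 2.8]
gripper_width: 0.0913
grip_force: 3.9
```

D drags at about 7 N, so it is the one that grips. I centre the gripper on it and grasp.

Call:
servo_tool([
  [-1,[0,-0.3,0],[0,0,0]],
  [0.2,[0,-0.3,0],[0,0,0]],
  [1,[0,-0.3,0],[0,0,0]],
  [1,[0,-0.3,0],[0,0,0]],
  [1,[0,-0.3,0],[0,0,0]],
], squeeze=40)

```text
time: 3.95
position: [0.613, -0.0624, 0.1952]
ee_rot: [-3.142, -0.0, -3.091]
contact_force: [-0.9, -0.8, -1.1]
gripper_width: 0.0597
grip_force: 40.0
```

Call:
servo_tool([
  [1,[0,0,0],[0,0,0]],
  [1,[0,0,0],[0,0,0]],
  [1,[0,0,0.1],[0,0,0]],
  [1,[0,0,0.4],[0,0,0]],
  [1,[0,0,0.8],[0,0,0]],
], squeeze=40)

```text
time: 4.58
position: [0.6129, -0.0625, 0.2361]
ee_rot: [3.141, -0.001, -3.091]
contact_force: [-0.5, -0.5, -4.7]
gripper_width: 0.06
grip_force: 40.0
```

```bash
python3 sl.py w2 side; python3 -c "
from h import *
s=pickle.load(open('pics/w2side.pkl','rb'));cv2.imwrite('pics/c2.png',cv2.resize(s['image'][90:300,220:370,::-1],None,fx=2.8,fy=2.8))"
```

```text
side
[249. 199.] 496 [394.   70.6] [137.  64.] long ax 55.3 z 0.0248
[263. 234.] 597 [423.1 -93.5] [ 72. 131.] long ax -16.7 z 0.0241
[273. 277.] 698 [ 433.5 -270.5] [ 66. 130.] long ax -24.8 z 0.0244
[331. 276.] 678 [ 613.6 -293.3] [ 66. 126.] long ax -25.7 z 0.0244
[ 0.61366828 -0.06259612  0.23889212] [-3.14082995e+00  3.01018785e-03 -3.09129978e+00] [ 1.88643046 -0.2455771  -0.68066337] [-1.98422569e-01  6.74410215e-01  1.52745990e+00  2.17696450e-06
  9.36617230e-01 -1.81951190e+00] 4.625
```

View pics/c2.png

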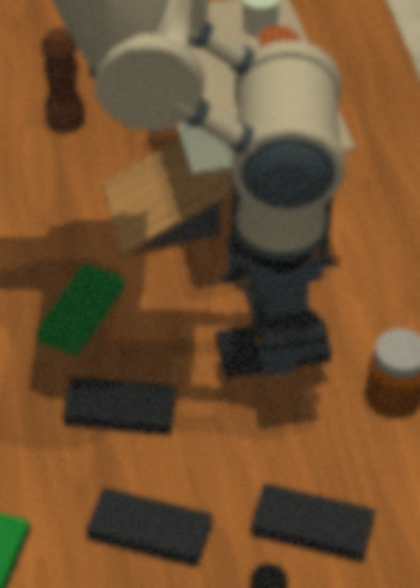

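The slate is lifted: 60 mm opening, about 4.7 N. The picture shows the gripper carrying it at about (270,345), clear of the jar and the other slates. Next I tilt the tool back 30° and go to the pre-pose in front of the rest.

Call:
servo_tool([
  [1,[-0.8,0,0.6],[0.04,-0.7,0]],
  [1,[-1.7,0,1.0],[0.08,-1.5,0]],
  [1,[-2.6,0,1.3],[0.12,-2.3,0]],
  [1,[-3.4,0,1.5],[0.16,-3.1,0]],
  [1,[-4.06,0,1.62],[0.2,-3.75,0]],
])

```text
time: 5.25
position: [0.4188, -0.0614, 0.3152]
ee_rot: [3.134, 0.5, -3.09]
contact_force: [1.3, 1.0, -5.2]
gripper_width: 0.0596
grip_force: 40.0
```

Call:
servo_tool([
  [1,[0,1.1,0],[0,0,0]],
  [1,[0,2.2,0],[0,0,0]],
  [1,[-0.1,3.3,0],[0,0,0]],
  [1,[-0.2,4.2,0],[0,0,0]],
  [1,[-0.3,5.0,0],[0,0,0]],
])

```text
time: 5.88
position: [0.4139, 0.1242, 0.3138]
ee_rot: [3.133, 0.488, -3.09]
contact_force: [0.8, -0.6, -5.2]
gripper_width: 0.0598
grip_force: 40.0
```

Call:
servo_tool([
  [1,[0,0.5,-0.3],[0,0,0]],
  [1,[0,0.94,-0.6],[0,0,0]],
  [1,[0,0.94,-0.6],[0,0,0]],
  [1,[0,0.94,-0.6],[0,0,0]],
  [1,[0,0.94,-0.6],[0,0,0]],
])

```text
time: 6.5
position: [0.4143, 0.1697, 0.2839]
ee_rot: [3.133, 0.488, -3.09]
contact_force: [-0.2, 0.3, -5.1]
gripper_width: 0.0596
grip_force: 40.0
```

Run:
```python
from h import *
from scipy.spatial.transform import Rotation as Ro
q=sense();R=Ro.from_euler('xyz',q['ee_rot']).as_matrix();print(q['position'],R[:,1],R[:,2],q['joints'],q['contact_force'],q['gripper_width'])
y=np.radians(3);n=np.array([-.5*np.cos(y),-.5*np.sin(y),.866]);T=np.array([.532,.242,.052])
Rg=np.c_[np.cross([-np.sin(y),np.cos(y),0],-n),[-np.sin(y),np.cos(y),0],-n]
print('turn units',np.degrees(Ro.from_matrix(Rg@R.T).as_rotvec())/8,'shift to 15mm',(T+n*.21-q['position'])/.05)
for c in('side','scene'):
    s=grab(c,'p3'+c);P=cloud(s);im=s['image']
    a=im[80:220,210:370] if c=='side' else im[170:330,290:470]
    cv2.imwrite(f'pics/c3{c}.png',cv2.resize(a[...,::-1],None,fx=3.5,fy=3.5))
```

```text
[0.41433811 0.16974933 0.28389364] [-0.0550784   0.99845367  0.00752541] [ 0.46804154  0.03247495 -0.88310956] [ 0.29324721  0.40522744  2.09265357 -0.56572507  0.19564711 -0.79919244] [-0.24047429  0.34256711 -5.11509456] 0.059649119964530525
turn units [-0.04022882 -0.25547262 -0.02063048] shift to 15mm [ 0.25611575  1.33510788 -1.00067283]
```

View pics/c3side.png

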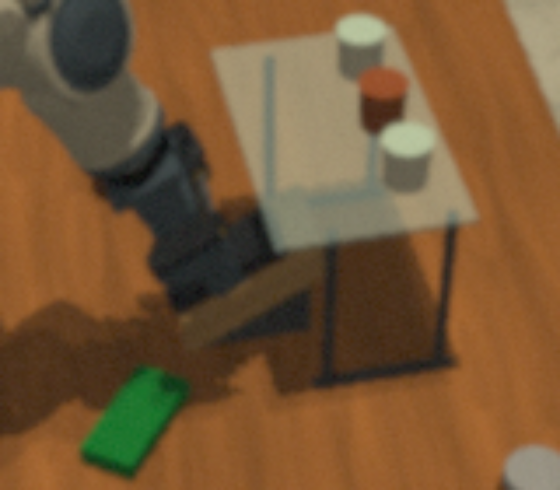

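The side view shows the held slate above the low front part of the rest at about (200,290), clear of the shelf. The arm was slowed because j5 is near its low limit. I fit the kinematics to check that the goal can be reached.

```bash
cat > kin.py <<'E'
from h import *
from scipy.spatial.transform import Rotation as Ro
from scipy.optimize import least_squares
J=np.array([[-9.54825925e-02,4.94139972e-01,1.34610238,3e-6,1.30250136,-9.55e-02],
[-.251541606,.599915207,1.47135715,0,1.07087819,-1.89456241],
[-.198422569,.67441,1.52745990,0,.93661723,-1.8195119],
[.29324721,.40522744,2.09265357,-.56572507,.19564711,-.79919244]])
X=np.array([[.624855,0,.404175],[.612929,-.095976,.299435],[.613668,-.062596,.238892],[.414338,.169749,.283894]])
lo=[-2.91,-.82,.22,-1.22,.12,-3.08];hi=[2.91,2.16,2.67,4.37,2.79,3.08]
z=lambda a:Ro.from_euler('z',a).as_matrix()
y=lambda a:Ro.from_euler('y',a).as_matrix()
def fk(p,q):
    a1,d,h,L2,b,L4,L6=p
    A=y(q[1]+q[2])@z(q[3])@y(q[4])
    t=np.array([a1,d,h])+y(q[1])@[0,0,L2]+y(q[1]+q[2])@[b,0,L4]+A@[0,0,L6]
    return z(q[0])@t, z(q[0])@A@z(q[5])
f=lambda p:np.concatenate([(fk(p,q)[0]-x)*1000 for q,x in zip(J,X)]+[(np.array(p)-[0,.06,.3,.5,0,.5,.15])*.3])
p=least_squares(f,[0,.06,.3,.5,0,.5,.15]).x
def ik(T,R,q0):
    def g(q):
        t,r=fk(p,q); return np.concatenate([(t-T)*1000,Ro.from_matrix(R.T@r).as_rotvec()*200])
    return least_squares(g,q0,bounds=(lo,hi))
def goalR(yaw,lean):
    yv=np.array([-np.sin(yaw),np.cos(yaw),0]);n=np.array([-np.sin(lean)*np.cos(yaw),-np.sin(lean)*np.sin(yaw),np.cos(lean)])
    return np.c_[np.cross(yv,-n),yv,-n],n
E
python3 - <<'E'
from kin import *
print(p.round(4),np.abs(f(p)[:12]).max())
for q,x in zip(J,X): print(Ro.from_matrix(fk(p,q)[1]).as_euler('xyz').round(3))
T=np.array([.532,.242,.052]);D=np.pi/180
for yaw in(3,10,-4):
  R,n=goalR(yaw*D,30*D)
  for c in(.195,.235,.275):
    for j4 in(-.6,3.):
        s=ik(T+n*c,R,[.4,.4,2.1,j4,.3,-.8 if j4<1 else 2.3]); print(yaw,c,j4,round(s.cost,2),s.x.round(3))
E
```

```text
[0.     0.0596 0.2566 0.5968 0.1179 0.3844 0.1618] 0.021059059375542123
[ 3.141e+00 -1.000e-03 -3.142e+00]
[ 3.141  0.    -1.499]
[-3.139e+00 -1.000e-03 -1.521e+00]
[-2.653  0.008 -1.516]
3 0.195 -0.6 12.35 [ 0.439  0.582  2.023 -1.22   0.196  1.557]
3 0.195 3.0 60.97 [0.431 0.599 2.063 4.37  0.181 2.242]
3 0.235 -0.6 0.0 [ 0.459  0.499  2.052 -1.098  0.224  1.445]
3 0.235 3.0 197.47 [0.442 0.52  2.103 4.37  0.174 2.244]
3 0.275 -0.6 0.0 [ 0.48   0.409  2.059 -0.842  0.282  1.198]
3 0.275 3.0 453.31 [0.453 0.439 2.139 4.37  0.165 2.246]
10 0.195 -0.6 21.23 [ 0.393  0.576  2.041 -1.22   0.12   1.411]
10 0.195 3.0 6.18 [0.392 0.587 2.066 4.37  0.12  2.103]
10 0.235 -0.6 0.0 [ 0.401  0.492  2.077 -1.083  0.128  1.277]
10 0.235 3.0 71.22 [0.4   0.507 2.108 4.37  0.12  2.106]
10 0.275 -0.6 0.0 [ 0.413  0.398  2.088 -0.69   0.187  0.889]
10 0.275 3.0 241.57 [0.408 0.425 2.146 4.37  0.12  2.108]
-4 0.195 -0.6 1.2 [ 0.486  0.593  2.001 -1.22   0.283  1.702]
-4 0.195 3.0 218.24 [0.469 0.614 2.058 4.37  0.244 2.378]
-4 0.235 -0.6 0.0 [ 0.511  0.509  2.017 -1.047  0.323  1.541]
-4 0.235 3.0 455.89 [0.485 0.537 2.096 4.37  0.239 2.383]
-4 0.275 -0.6 0.0 [ 0.539  0.423  2.021 -0.869  0.384  1.375]
-4 0.275 3.0 834.26 [0.502 0.459 2.129 4.37  0.233 2.386]
```

```bash
sed -i 's/@z(q\[5\])$/@z(q[5]+np.pi\/2)/' kin.py
python3 - <<'E'
from kin import *
for q in J: print(Ro.from_matrix(fk(p,q)[1]).as_euler('xyz').round(3))
D=np.pi/180; u=np.array([np.cos(3*D)*.866,np.sin(3*D)*.866,.5]);v=np.array([-np.sin(3*D),np.cos(3*D),0]);n0=goalR(3*D,30*D)[1]
for lean in(30,28,25):
 for yaw in(3,-2,-5):
  for dx in(0,.012):
   for dy in(0,-.02,.02):
    R,n=goalR(yaw*D,lean*D)
    if lean==30: # tool z stays square to rest: rotate about n0
        R=Ro.from_rotvec(n0*(yaw-3)*D).as_matrix()@goalR(3*D,30*D)[0]; n=n0
    T=np.array([.532,.242,.052])+u*dx+v*dy
    s=ik(T+n*.195,R,[.4,.5,2.0,-.6,.3,-.1]); print(lean,yaw,dx,dy,round(s.cost,2),s.x.round(3))
E
```

```text
[-3.14  -0.     1.571]
[ 3.141e+00 -1.000e-03 -3.069e+00]
[-3.141e+00  3.000e-03 -3.091e+00]
[ 3.133  0.488 -3.09 ]
30 3 0 0 12.35 [ 0.439  0.582  2.023 -1.22   0.196 -0.014]
30 3 0 -0.02 24.86 [ 0.393  0.574  2.041 -1.22   0.17  -0.053]
30 3 0 0.02 3.45 [ 0.483  0.59   2.003 -1.22   0.221  0.022]
30 3 0.012 0 0.45 [ 0.431  0.578  2.007 -1.22   0.197 -0.025]
30 3 0.012 -0.02 4.28 [ 0.386  0.571  2.025 -1.22   0.172 -0.062]
30 3 0.012 0.02 0.0 [ 0.474  0.585  1.984 -1.176  0.223 -0.034]
30 -2 0 0 12.35 [ 0.439  0.582  2.023 -1.22   0.196  0.073]
30 -2 0 -0.02 24.86 [ 0.393  0.574  2.041 -1.22   0.17   0.034]
30 -2 0 0.02 3.45 [ 0.483  0.59   2.003 -1.22   0.221  0.109]
30 -2 0.012 0 0.45 [ 0.431  0.578  2.007 -1.22   0.197  0.063]
30 -2 0.012 -0.02 4.28 [ 0.386  0.571  2.025 -1.22   0.172  0.025]
30 -2 0.012 0.02 0.0 [ 0.474  0.585  1.984 -1.176  0.223  0.054]
30 -5 0 0 12.35 [ 0.439  0.582  2.023 -1.22   0.196  0.125]
30 -5 0 -0.02 24.86 [ 0.393  0.574  2.041 -1.22   0.17   0.087]
30 -5 0 0.02 3.45 [ 0.483  0.59   2.003 -1.22   0.221  0.162]
30 -5 0.012 0 0.45 [ 0.431  0.578  2.007 -
[... 1684 characters left out ...]
96 -0.423]
25 -2 0 -0.02 0.0 [ 0.402  0.569  1.974 -0.743  0.267 -0.445]
25 -2 0 0.02 0.0 [ 0.484  0.582  1.925 -0.716  0.325 -0.404]
25 -2 0.012 0 0.0 [ 0.435  0.57   1.925 -0.661  0.317 -0.503]
25 -2 0.012 -0.02 0.0 [ 0.394  0.563  1.948 -0.664  0.289 -0.534]
25 -2 0.012 0.02 0.0 [ 0.475  0.577  1.9   -0.655  0.345 -0.476]
25 -5 0 0 0.0 [ 0.459  0.579  1.939 -0.748  0.329 -0.346]
25 -5 0 -0.02 0.0 [ 0.418  0.572  1.963 -0.765  0.3   -0.364]
25 -5 0 0.02 0.0 [ 0.499  0.586  1.913 -0.73   0.358 -0.332]
25 -5 0.012 0 0.0 [ 0.45   0.573  1.913 -0.686  0.349 -0.42 ]
25 -5 0.012 -0.02 0.0 [ 0.41   0.566  1.937 -0.694  0.32  -0.445]
25 -5 0.012 0.02 0.0 [ 0.489  0.581  1.888 -0.675  0.377 -0.398]
```

Lean 28° with the present grasp can be reached with margin on j4, and the tool already leans 28°. I move across first, then approach to about 10 mm above the board.

Call:
servo_tool([
  [1,[0,0.4,0],[0,0,0]],
  [1,[0,0.8,0],[0,0,0]],
  [1,[0,1.2,0],[0,0,0]],
  [1,[0,1.49,0],[0,0,0]],
  [1,[0,1.49,0],[0,0,0]],
])

```text
time: 7.22
position: [0.4143, 0.2453, 0.2835]
ee_rot: [3.133, 0.488, -3.089]
contact_force: [0.2, -0.4, -5.1]
gripper_width: 0.0595
grip_force: 40.0
```

Call:
servo_tool([
  [1,[0.13,0,-0.18],[0,0,0]],
  [1,[0.26,0,-0.36],[0,0,0]],
  [1,[0.38,0,-0.54],[0,0,0]],
  [1,[0.5,0,-0.7],[0,0,0]],
  [1,[0.58,0,-0.8],[0,0,0]],
])

```text
time: 7.85
position: [0.4437, 0.2445, 0.2426]
ee_rot: [3.133, 0.487, -3.09]
contact_force: [-0.4, -0.3, -4.3]
gripper_width: 0.06
grip_force: 40.0
```

```bash
cat > st.py <<'E'
from kin import *
q=sense();R=Ro.from_euler('xyz',q['ee_rot']).as_matrix();t=q['position']
c=t+.195*R[:,2];D=np.pi/180;Rr=goalR(3*D,30*D)[0]; u=-Rr[:,0];v=Rr[:,1];n=-Rr[:,2]
if u[0]<0:u=-u
d=c-[.532,.242,.052]
print(t,'lean',np.degrees(np.arccos(-R[2,2])),'slate in rest u,v,n mm',1000*np.array([d@u,d@v,d@n]),q['joints'].round(3),q['contact_force'],q['time'])
E
python3 st.py
```

```text
[0.44373592 0.24451622 0.24258479] lean 27.905522405395725 slate in rest u,v,n mm [11.93430346  8.66981301 14.19373879] [ 0.44   0.544  1.981 -0.828  0.232 -0.409] [-0.41924662 -0.27487184 -4.32261085] 7.85
```

Call:
servo_tool([
  [1,[0.01,0,-0.04],[0,0,0]],
  [1,[0.02,0,-0.08],[0,0,0]],
  [1,[0.03,0,-0.12],[0,0,0]],
  [1,[0.04,0,-0.16],[0,0,0]],
  [1,[0.04,0,-0.2],[0,0,0]],
])

```text
time: 8.48
position: [0.4452, 0.2448, 0.2333]
ee_rot: [3.133, 0.488, -3.09]
contact_force: [-0.1, 1.1, -6.0]
gripper_width: 0.0599
grip_force: 40.0
```

Call:
servo_tool([
  [1,[0,0,-0.01],[0,0,0]],
  [1,[0,0,-0.02],[0,0,0]],
  [1,[0,0,-0.03],[0,0,0]],
  [1,[0,0,-0.04],[0,0,0]],
  [1,[0,0,-0.05],[0,0,0]],
])

```text
time: 9.1
position: [0.4453, 0.2448, 0.2311]
ee_rot: [3.133, 0.488, -3.09]
contact_force: [-3.1, -0.3, 2.6]
gripper_width: 0.0594
grip_force: 40.0
```

```bash
python3 st.py
```

```text
[0.44534015 0.24481708 0.23107673] lean 27.97228930181886 slate in rest u,v,n mm [7.80688278 8.98820461 3.41127489] [ 0.439  0.569  1.985 -0.934  0.212 -0.302] [-3.14885024 -0.26531687  2.59733687] 9.1
```

Contact is felt on the board. Release gently.

Call:
servo_tool([
  [1,[0,0,0],[0,0,0]],
  [1,[0,0,0],[0,0,0]],
  [1,[0,0,0],[0,0,0]],
  [1,[0,0,0],[0,0,0]],
  [1,[0,0,0],[0,0,0]],
], squeeze=4)

```text
time: 9.72
position: [0.4452, 0.2448, 0.2309]
ee_rot: [3.133, 0.488, -3.09]
contact_force: [0.5, -0.1, -4.9]
gripper_width: 0.0601
grip_force: 4.0
```

Call:
servo_tool([
  [-0.4,[0,0,0],[0,0,0]],
  [-0.5,[0,0,0],[0,0,0]],
  [-0.7,[0,0,0],[0,0,0]],
  [-0.8,[0,0,0],[0,0,0]],
  [-0.8,[0,0,0],[0,0,0]],
])

```text
time: 10.35
position: [0.4452, 0.2448, 0.2309]
ee_rot: [3.133, 0.488, -3.09]
contact_force: [-0.8, -0.3, 0.1]
gripper_width: 0.0821
grip_force: 0.0
```

Run:
```python
from h import *
for c in('side','wrist'): grab(c,'p5'+c)
s=pickle.load(open('pics/p5side.pkl','rb'))['image'][80:220,200:360,::-1];w=pickle.load(open('pics/p5wrist.pkl','rb'))['image'][...,::-1]
a=cv2.resize(s,(400,350));b=cv2.resize(w,(400,300));b=cv2.copyMakeBorder(b,0,50,0,0,0);cv2.imwrite('pics/c5.png',np.hstack([a,b]))
```

```text
(no output)
```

View pics/c5.png

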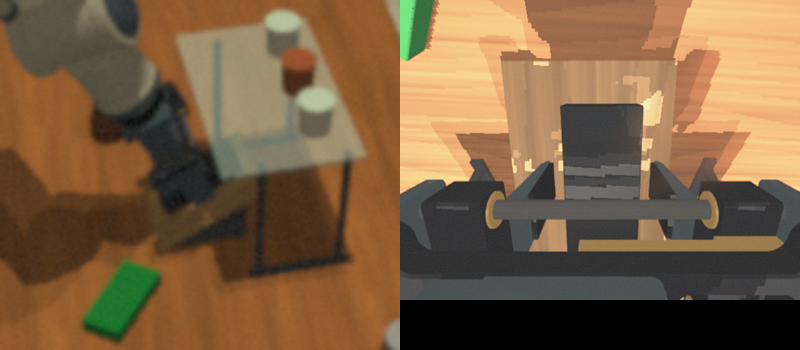

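The side view shows the gripper over the rest below the shelf front. The wrist view shows the slate square on the board at about (600,175), with both fingers clear of it. I retreat along the tool axis.

Call:
servo_tool([
  [-0.8,[-0.1,-0.01,0.19],[0,0,0]],
  [-0.8,[-0.25,-0.02,0.47],[0,0,0]],
  [-0.8,[-0.4,-0.03,0.75],[0,0,0]],
  [-0.8,[-0.6,-0.04,1.1],[0,0,0]],
  [-0.8,[-0.75,-0.05,1.41],[0,0,0]],
])

```text
time: 11.08
position: [0.4073, 0.2422, 0.3019]
ee_rot: [3.133, 0.487, -3.09]
contact_force: [0.6, 0.5, 0.1]
gripper_width: 0.0823
grip_force: 0.0
```

Call:
servo_tool([
  [-0.8,[0,-0.5,0.4],[0,0,0]],
  [-0.8,[0,-1.2,0.8],[0,0,0]],
  [-0.8,[0,-2.0,1.2],[0,0,0]],
  [-0.8,[0,-3,1.6],[0,0,0]],
  [-0.8,[0,-4,2],[0,0,0]],
])

```text
time: 11.7
position: [0.4076, 0.0434, 0.4011]
ee_rot: [3.133, 0.488, -3.089]
contact_force: [0.8, 0.3, -0.5]
gripper_width: 0.082
grip_force: 0.0
```

Call:
servo_tool([
  [-0.8,[0,-1,0],[0,0,0]],
  [-0.8,[0,-2,0],[0,0,0]],
  [-0.8,[0,-3,0],[0,0,0]],
  [-0.8,[0,-3,0],[0,0,0]],
  [-0.8,[0,-3,0],[0,0,0]],
])

```text
time: 12.32
position: [0.4076, -0.1054, 0.4002]
ee_rot: [3.133, 0.486, -3.091]
contact_force: [0.3, -0.1, -0.3]
gripper_width: 0.0821
grip_force: 0.0
```

```bash
python3 sl.py p6 side scene
python3 - <<'E'
from kin import *
s=pickle.load(open('pics/p6side.pkl','rb'));P=cloud(s);im=s['image'].astype(int)
D=np.pi/180;Rr=goalR(3*D,30*D)[0];n=-Rr[:,2];u=Rr[:,0]*np.sign(Rr[0,0]);v=Rr[:,1]
L=(P-[.532,.242,.052])@np.c_[u,v,n]
m=(im.max(-1)<80)&(abs(L[...,2]-.024)<.008)&(abs(L[...,0])<.11)&(abs(L[...,1])<.08)
q=L[m]*1000;print(len(q),q.min(0),q.max(0),cv2.minAreaRect(q[:,:2].astype(np.float32)))
c=q.mean(0);k=np.linalg.svd(q-c)[2][2];print('top n',np.median(q[:,2]),'normal in rest',k)
cv2.imwrite('pics/c6.png',cv2.resize(s['image'][80:220,200:360,::-1],None,fx=4,fy=4))
E
```

```text
side
[262. 234.] 584 [423.1 -94.4] [ 69. 131.] long ax -16.8 z 0.0244
[273. 277.] 698 [ 433.3 -270.6] [ 63. 129.] long ax -26.8 z 0.0243
[331. 276.] 679 [ 613.5 -293.2] [ 64. 126.] long ax -25.9 z 0.0243
scene
[242. 208.] 396 [ 440.7 -265.9] [ 56. 122.] long ax -26.7 z 0.0229
[288. 213.] 476 [425.5 -90.8] [ 61. 134.] long ax -16.8 z 0.0231
[222. 249.] 440 [ 621.7 -289. ] [ 56. 122.] long ax -25.0 z 0.0235
[ 0.40772967 -0.10444777  0.40032447] [ 3.13282701  0.48662767 -3.08883006] [-0.60938732 -0.1060289  -0.33137181] [-0.49052022  0.13790982  1.99388733  0.43395463  0.6345139  -2.41936735] 12.425
128 [  2.41504139 -28.47433036  16.51075032] [44.98489111 40.28349889 31.58967537] ((25.447711944580078, 5.440273284912109), (41.40626907348633, 69.54671478271484), 4.977952480316162)
top n 24.91668646280197 normal in rest [ 0.00787853  0.02071881 -0.9997543 ]
```

View pics/c6.png

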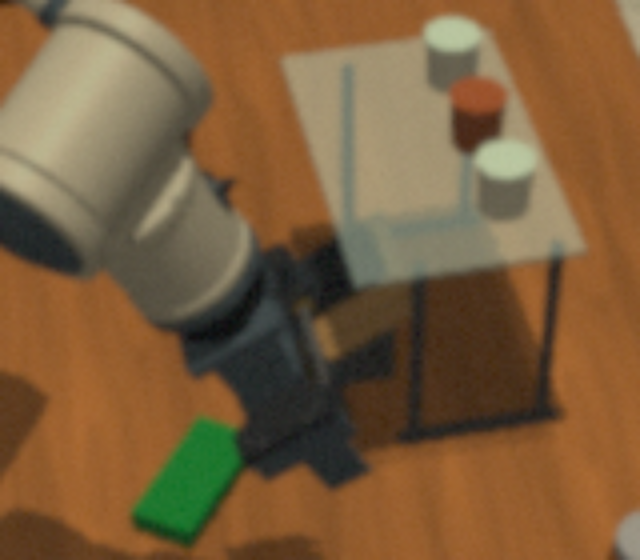

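The gripper blocks the low half of the rest in this view, although the slate's upper end shows at (335,270) and lies flat. I raise the arm and look again.

Call:
servo_tool([
  [-0.8,[0,-0.8,0.8],[0,0,0]],
  [-0.8,[0,-1.6,1.6],[0,0,0]],
  [-0.8,[0,-2.4,2.4],[0,0,0]],
  [-0.8,[0,-3,3],[0,0,0]],
  [-0.8,[0,-3.5,3],[0,0,0]],
])

```text
time: 13.05
position: [0.4085, -0.2805, 0.5528]
ee_rot: [3.137, 0.49, -3.087]
contact_force: [0.6, 0.9, -0.4]
gripper_width: 0.0823
grip_force: 0.0
```

Run:
```python
from kin import *
print(sense()['position'])
D=np.pi/180;Rr=goalR(3*D,30*D)[0];n=-Rr[:,2];u=Rr[:,0]*np.sign(Rr[0,0]);v=Rr[:,1]
for c in('side','scene'):
    s=grab(c,'p7'+c);P=cloud(s);im=s['image'].astype(int)
    L=(P-[.532,.242,.052])@np.c_[u,v,n]
    m=(im.max(-1)<80)&(abs(L[...,2]-.025)<.005)&(abs(L[...,0])<.11)&(abs(L[...,1])<.08)
    q=L[m]*1000
    if len(q)<20: print(c,len(q)); continue
    print(c,len(q),q.min(0),q.max(0),cv2.minAreaRect(q[:,:2].astype(np.float32)))
    k=np.linalg.svd(q-q.mean(0))[2][2];print('top n',np.median(q[:,2]),'normal in rest',k)
cv2.imwrite('pics/c7.png',cv2.resize(pickle.load(open('pics/p7side.pkl','rb'))['image'][80:220,200:360,::-1],None,fx=4,fy=4))
```

```text
[ 0.40849758 -0.28050855  0.55281523]
side 27 [ 32.26283552 -24.37285166  20.82129382] [44.31588811 39.19598022 29.23855222] ((38.207733154296875, 7.364597320556641), (11.283288955688477, 63.63048553466797), 0.973571240901947)
top n 24.73445184167865 normal in rest [ 0.03479124 -0.01856893 -0.99922208]
scene 0
```

View pics/c7.png

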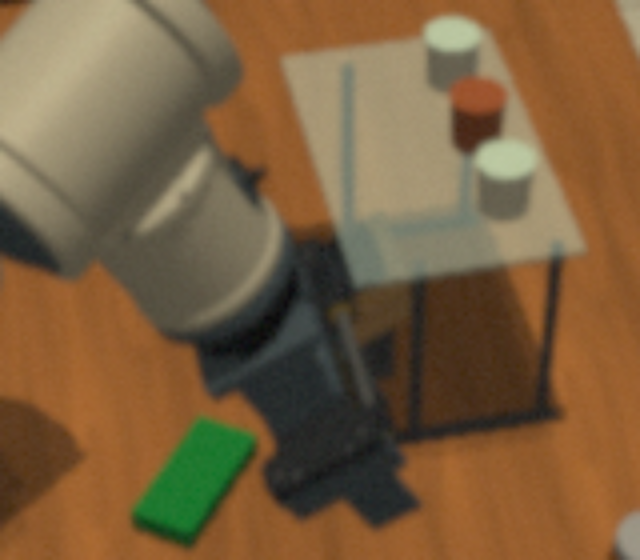

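The arm moved along the camera's line of sight and still hides the slate. I step sideways in +x.

Call:
servo_tool([
  [-0.8,[0.8,-0.5,0],[0,0,0]],
  [-0.8,[1.6,-1,0],[0,0,0]],
  [-0.8,[2.4,-1.5,0],[0,0,0]],
  [-0.8,[3.2,-2,0],[0,0,0]],
  [-0.8,[4,-2,0],[0,0,0]],
])

```text
time: 13.78
position: [0.6099, -0.3798, 0.5494]
ee_rot: [3.132, 0.486, -3.09]
contact_force: [-0.2, 0.1, 0.3]
gripper_width: 0.082
grip_force: 0.0
```

Run:
```python
from kin import *
print(sense()['position'])
D=np.pi/180;Rr=goalR(3*D,30*D)[0];n=-Rr[:,2];u=Rr[:,0]*np.sign(Rr[0,0]);v=Rr[:,1]
s=grab('side','p8');P=cloud(s);im=s['image'].astype(int)
L=(P-[.532,.242,.052])@np.c_[u,v,n]
m=(im.max(-1)<90)&(abs(L[...,2]-.025)<.006)&(abs(L[...,0])<.11)&(abs(L[...,1])<.08)
q=L[m]*1000
print(len(q),q.min(0),q.max(0),cv2.minAreaRect(q[:,:2].astype(np.float32)))
print('top n',np.median(q[:,2]),'normal in rest',np.linalg.svd(q-q.mean(0))[2][2])
cv2.imwrite('pics/c8.png',cv2.resize(s['image'][80:290,200:380,::-1],None,fx=2.8,fy=2.8))
```

```text
[ 0.6098784 -0.379832   0.5493841]
189 [-55.45088375 -30.39141047  19.13518573] [26.70183664 43.34758658 30.38710765] ((-18.81643295288086, 7.063137054443359), (79.44747161865234, 75.19166564941406), 9.752776145935059)
top n 25.09068695500631 normal in rest [0.01482545 0.01137321 0.99982541]
```

View pics/c8.png

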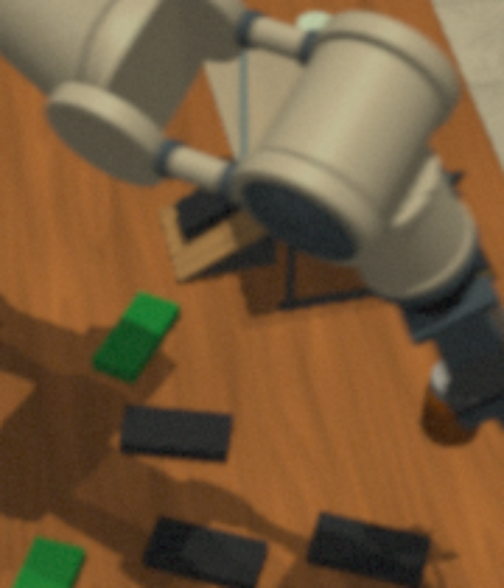

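The slate lies flat on the rest. Its low end is at u = -55 mm, so its centre is about +9 mm along and 7 mm across, with the top 25 mm above the board and the normal within about 1°. The other three slates lie flat at (175,433), (205,550) and (368,545), and the arm touches nothing.

```bash
python3 -c "
from h import *
print(close_job())"
```

```text
the job is handed in; nothing more can be done
None
```

I handed the job in with slate D, which dragged at about 7 N when pushed, released and lying flat on the rest about 9 mm up-slope and 7 mm across from the middle. I stopped at that clear result, so the other three were never pushed; they lie flat on the counter, and the hand-in gave no verdict.

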